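# Switch off the egg cooker and lift out the rack of eggs

## Robot

A 6-joint arm with a two-finger parallel gripper is mounted at the origin on a cart in front of the work surface, level with it; the furniture and walls round the work are solid. World frame = base frame: x ahead of the robot, y to its left, z up, the work surface at z = 0. Lengths are in m, angles in degrees, forces in N, time in s.
With the tool pointing down it reaches from about 0.4 to 0.825 m from the base axis. Payload 7 kg.
Tool frame: the origin (TCP) lies midway between the tips of the shut fingers; the grasp point (between the pads) lies 19 mm behind it; z points along the fingers, y is the line along which they close (so a half turn about z gives the same grasp; the last joint's range is limited). The gripper opens to 88 mm and grips with 3 to 60 N. Pads are 19 mm wide; open, the fingers measure 130 mm over their backs; the gripper's body (78 mm by 193 mm) begins 47 mm behind the grasp point.
Start: joints at [87.153, 20.546, 0.682, 0, -70.136, -16.507], TCP at [0.224, 0.637, 0.2] pointing down, gripper open.
Joint ranges: [-176.03, 176.03], [-82.01, 121.73], [-58.28, 71.71], [-173.87, 95.51], [-174.79, -0.11], [-173.66, 173.66]. Speed limits (degrees/s): [136.94, 136.94, 172.46, 180, 180, 180].

## Interface

Orientations are given as [roll, pitch, yaw] about the fixed x, y, z axes, in that order (R = Rz(yaw) Ry(pitch) Rx(roll)).
In Python, from plant import ctrl gives the robot as it stands. The module is installed in compiled form; this text tells all that it offers.
- The arm moves only by the tool send_rows, never from a script. Its argument "plan" is a list that holds one entry, the list of rows, each a list of 6 numbers: the shift along the tool's x, y, z in a scale on which 1.0 is 80 cm, then the turn, a rotation vector about the tool's x, y, z in normalised numbers (1 is 90 degrees). A call has 1 to 8 rows; each row is the pose to reach, as a shift and turn from the pose commanded when the call began, along the tool's axes at that moment; what a row does not reach only later rows make up. A row lasts 1/12 s, in which the tool goes at most 41.7 mm and 7.16 degrees, less where a joint would pass 70% of its speed; a pose out of reach is approached as far as the arm can. A call with a gripper value outside its range is refused whole. "fingers" is the opening, from 0 (shut) to 1 (fully open), set as the call begins (left out, the last holds). The fingers move at their own pace and stop on an object; the grip force is fixed at half the most. Time passes only in rows, so rows that repeat a pose let the fingers close. It gives the time, the measured TCP pose, the force, the opening and the grip force at its end, in the units of the state.
- ctrl.get_obs(): the state, without advancing time (a new reading comes with each control period).
- ctrl.snapshot(name): name is "scene" or "top" or "wrist"; returns a dict with "img" (400x640x3 uint8, red, green, blue), "K" (3x3 intrinsics, pixels), "k1" (the pictures are not rectified: a ray, as slopes to the right and down, at radius r is drawn at 1 + k1 r^2 times it, then the intrinsics apply), "pose" (4x4, takes a point from camera to world coordinates). Camera axes: x right, y down, z forward; pixel columns grow to the right and rows downward; lengths in m; the calibration is good to about 2 mm. A picture is of the moment at which its call begins. There is no depth.
- ctrl.close_job(): hands the job in; it is judged then, once.
The state is a dict: "clock": time; "joint_pos": joint angles; "qvel": joint speeds; "tau": joint torques, N m; "tool_pos": TCP position; "orientation": TCP orientation; "force": force on the tool from outside, world axes, zero at the start; "moment": the same for the moment, N m; "opening": finger opening in m; "gripper_force": force on a finger pad.
Only numpy, scipy, OpenCV 4.12 (cv2) and the standard library are available. Lean on these libraries where they do the work, as an engineer would, in place of code of your own. Each camera call takes 0.05 s, during which the arm holds its last target. There are 200 camera calls.

## Task

The eggs are done: first turn the egg cooker's dial back until its pointer is on the long off line, with the rack still sitting in the cooker. Then take the egg rack by its handle, lift it straight up, level, about 10 cm out of the cooker, with all four eggs staying in their rings, and keep it there, steady and level right above the cooker, so that it can drip back into the pan. Finish while still holding the rack up; do not put it down, and leave the salt shaker and the teaspoon where they are.

Things in the scene. Friction and masses are not known exactly. Their poses are not given: they have to be found in the camera images.
- egg_cooker: white electric egg cooker, fixed: round base 184 mm across, rim 58 mm high, open on top; a control pod 84 mm wide, 56 mm high, reaches to 200 mm from the axis toward the cooker's own -y and carries the dial. Origin: middle of the base, on the worktop. The rack stands loose on the pan's floor inside the rim (inner radius 80 mm), its wire rings 47 mm above the worktop, and lifts straight up
- cooker_dial_top (a point): top of the dial's bar grip, on its vertical axis, 83 mm above the worktop, at (0, -150 mm) in the cooker's frame. The black bar grip is 12 mm thick, 38 mm long, 22 mm high (z 61 to 83 mm), on a round skirt 43 mm across; the white line on one end of the bar is the pointer
- cooker_dial (a joint): dial angle (rad), 0 = off, grows counter-clockwise from above. Off is the one long line of the scale, away from the pan (pointer along the cooker's -y); short ticks are other settings. It turns past off both ways (stops at +-2.2), has no click, stays where left (friction 0.04 N m). Starts at 0.7 to 1.4. Off means within 0.14
- egg_rack: round steel wire rack, 153 mm across, six rings in a plane round a central stem, two of them empty; three short legs reach 27 mm below; with the eggs 0.35 to 0.5 kg. Origin: middle of the underside of the ring plane (the rack's underside below; 47 mm above the worktop while seated), z up. Turned up to 0.9 rad either way from the cooker's frame
- rack_handle: black handle block on the rack's stem, fixed to the rack: 46 mm long (rack's x), 16 mm thick (rack's y), 34 mm high, 66 to 100 mm above the rack's underside (113 to 147 mm above the worktop while seated). Origin: middle of its underside, axes as the rack's. Grip across the thickness, fingertips above the egg tops (24 mm below the block)
- egg_0: brown hen's egg 1 of 4, 43 mm across, 57 mm long, 58 g, loose, blunt end up in a ring of the rack; origin at its lower tip, z up its length. Seated, the tip is 14 mm below the rack's underside and 52 mm from its axis, the top 42 mm above the underside. It rolls out if the rack is tipped
- egg_1: brown hen's egg 2 of 4, 43 mm across, 57 mm long, 58 g, loose, blunt end up in a ring of the rack; origin at its lower tip, z up its length. Seated, the tip is 14 mm below the rack's underside and 52 mm from its axis, the top 42 mm above the underside. It rolls out if the rack is tipped
- egg_2: brown hen's egg 3 of 4, 43 mm across, 57 mm long, 58 g, loose, blunt end up in a ring of the rack; origin at its lower tip, z up its length. Seated, the tip is 14 mm below the rack's underside and 52 mm from its axis, the top 42 mm above the underside. It rolls out if the rack is tipped
- egg_3: brown hen's egg 4 of 4, 43 mm across, 57 mm long, 58 g, loose, blunt end up in a ring of the rack; origin at its lower tip, z up its length. Seated, the tip is 14 mm below the rack's underside and 52 mm from its axis, the top 42 mm above the underside. It rolls out if the rack is tipped
- salt: salt shaker, 44 mm across, 90 mm high, behind the cooker; origin under its middle; leave alone
- spoon: steel teaspoon, 130 mm long, lying to the right of the cooker; origin under its middle; leave alone
Not all that is in view belongs to the job. Leave any yellow look-alike of the egg_rack alone.

How it is judged:
By the outcome, as a careful person would: the job done as asked, in the order asked, and still so for the second after the job is handed in, while the arm keeps its last pose, push and grip.
It also fails if it takes over 48 s, if anything falls off the work surface, if the arm or the gripper's body presses on something with over 40 N, if the wrist force passes 120 N, or if a joint passes its speed limit or range.

## Working session

There is one attempt and no reset: what is moved stays moved. The work goes in short steps, Python scripts to look and compute and a tool call to move; the robot and the scene stay as the last step left them, time stands still between calls to the robot, and variables do not carry over. Pictures are saved under pics/ and viewed, at most 10 in all, crops included, and the job is handed in when it is done.

Besides the shell and the picture viewer there is one more tool, called after "Call:" as name([rows], argument=value, ...), one row to a line, values as JSON. send_rows: Moves the arm, as the interface text tells. Its arguments: {"type":"object","properties":{"plan":{"type":"array","items":{"type":"array","items":{"type":"array","items":{"type":"number"}}}},"fingers":{"type":"number"}},"required":["plan"]}

```bash
mkdir -p pics; cat > h.py <<'E'
import numpy as np, cv2
from plant import ctrl
from scipy.spatial.transform import Rotation as R
def snap(n,f=None):
    s=ctrl.snapshot(n)
    if f: cv2.imwrite('pics/'+f+'.png',s['img'][...,::-1])
    return s
def ray(s,u,v):
    K=s['K'];k=s['k1'];d=np.array([(u-K[0,2])/K[0,0],(v-K[1,2])/K[1,1]]);p=d.copy()
    for _ in range(20): p=d/(1+k*(p@p))
    P=np.array(s['pose']);return P[:3,3],P[:3,:3]@np.array([p[0],p[1],1])
def onz(s,u,v,z):
    o,d=ray(s,u,v);return o+d*(z-o[2])/d[2]
def proj(s,X):
    P=np.array(s['pose']);c=P[:3,:3].T@(np.array(X)-P[:3,3]);p=c[:2]/c[2];p=p*(1+s['k1']*(p@p));K=s['K']
    return K[0,0]*p[0]+K[0,2],K[1,1]*p[1]+K[1,2]
E
python3 - <<'E'
from h import *
import pickle
d={n:snap(n,n+'0') for n in('top','scene')}
pickle.dump(d,open('s0.pkl','wb'))
for n in d: print(n,d[n]['K'],d[n]['k1'],np.round(d[n]['pose'],3))
print(ctrl.get_obs())
E
```

```text
top [[429.10273876   0.         320.21453333]
 [  0.         429.10273876 200.90551738]
 [  0.           0.           1.        ]] 0.016423998181682484 [[ 5.000e-03 -9.760e-01  2.180e-01  3.240e-01]
 [-1.000e+00 -5.000e-03 -1.000e-03 -2.600e-02]
 [ 2.000e-03 -2.180e-01 -9.760e-01  1.166e+00]
 [ 0.000e+00  0.000e+00  0.000e+00  1.000e+00]]
scene [[458.02487021   0.         313.65079352]
 [  0.         458.02487021 195.29553417]
 [  0.           0.           1.        ]] -0.013120604180489544 [[ 0.503 -0.603  0.619 -0.377]
 [-0.864 -0.361  0.35  -0.557]
 [ 0.012 -0.711 -0.703  1.134]
 [ 0.     0.     0.     1.   ]]
{'clock': 0.1, 'joint_pos': array([ 8.71519681e+01,  2.05861275e+01,  6.39454504e-01, -1.73880493e-02,
       -7.01351044e+01, -1.65041685e+01]), 'qvel': array([ 0.11688793, -0.13071752, -0.01104364,  0.12748887,  0.09444712,
       -0.04720632]), 'tau': array([-1.60851559e-03, -5.84160483e+01,  2.93749863e+01,  7.01547816e+00,
        1.01110016e-02, -5.69425492e-05]), 'tool_pos': array([0.22358144, 0.63639975, 0.19893436]), 'orientation': array([ 1.79916948e+02, -7.56046028e-03, -1.93581151e+01]), 'force': array([-0.57483505, -0.81882663, -0.03498934]), 'moment': array([-0.03414969, -0.02181813, -0.05292505]), 'gripper_force': 0.0, 'opening': 0.0876629713706663}
```

View pics/top0.png

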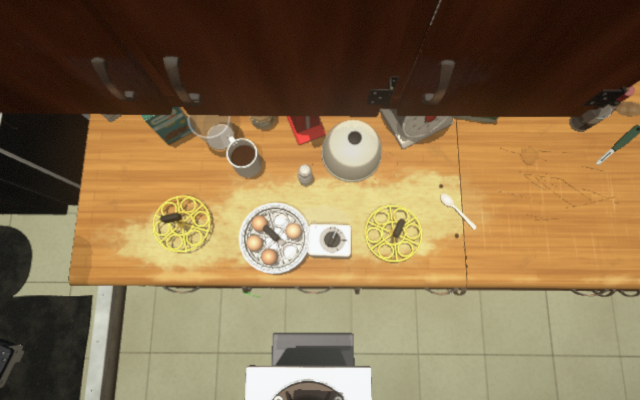

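View pics/scene0.png

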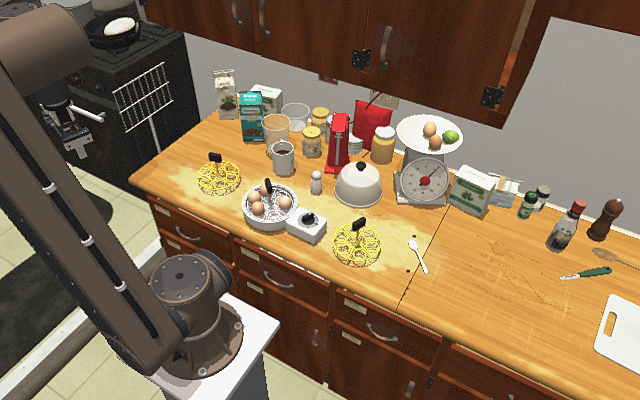

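The top view shows the cooker's pan at about (274,238), the dial at (332,239) and the black handle at (271,233). The yellow look-alikes are at (182,224) and (393,234), the salt at (305,175) and the spoon at (458,210). I'll zoom in on both views.

```bash
python3 - <<'E'
from h import *
import pickle
d=pickle.load(open('s0.pkl','rb'))
a=cv2.resize(d['top']['img'][190:285,230:365],None,fx=5.9,fy=5.9,interpolation=cv2.INTER_CUBIC)
b=cv2.resize(d['scene']['img'][170:250,235:335],None,fx=5,fy=5,interpolation=cv2.INTER_CUBIC)
cv2.imwrite('pics/ctop.png',a[...,::-1]);cv2.imwrite('pics/cscene.png',b[...,::-1])
s=d['top']
for uv,z in (((274,238),.058),((332,239),.083),((271,233),.147)): print(onz(s,*uv,z))
for n,bx in (('top',(305,222,355,256)),('top',(255,215,292,250)),('scene',(295,205,320,230)),('scene',(260,173,276,195))):
    im=d[n]['img'];x0,y0,x1,y1=bx
    m=(im[y0:y1,x0:x1].max(2)<60).astype(np.uint8)
    k,l,st,c=cv2.connectedComponentsWithStats(m)
    for i in range(1,k):
        if st[i,4]>15:
            ys,xs=np.where(l==i); r=cv2.minAreaRect(np.c_[xs,ys].astype(np.float32))
            print(n,bx,st[i,4],c[i]+[x0,y0],r)
E
```

```text
[0.47214324 0.09187601 0.058     ]
[ 0.46701757 -0.0578878   0.083     ]
[0.47219479 0.08992529 0.147     ]
scene (295, 205, 320, 230) 87 [307.90804598 218.35632184] ((12.5, 13.0), (10.0, 11.0), 90.0)
scene (260, 173, 276, 195) 65 [268.41538462 186.06153846] ((8.382352828979492, 12.529412269592285), (15.279744148254395, 4.850712299346924), 75.96376037597656)
```

View pics/ctop.png

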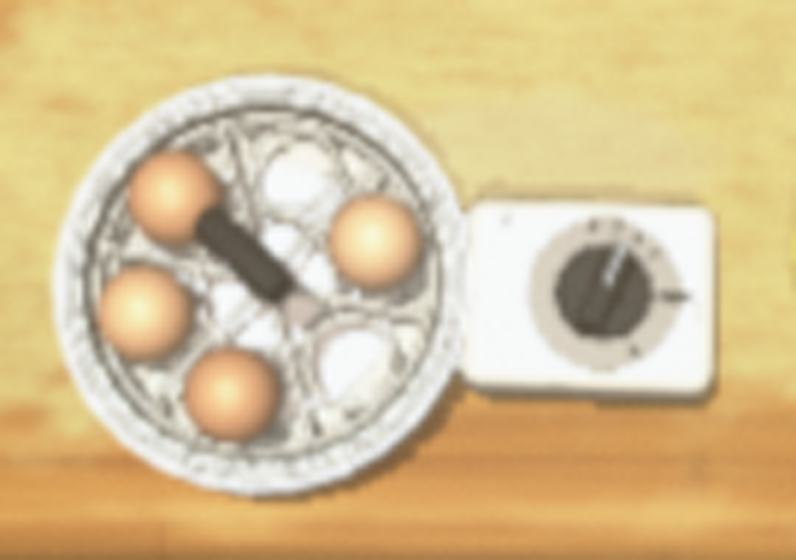

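View pics/cscene.png

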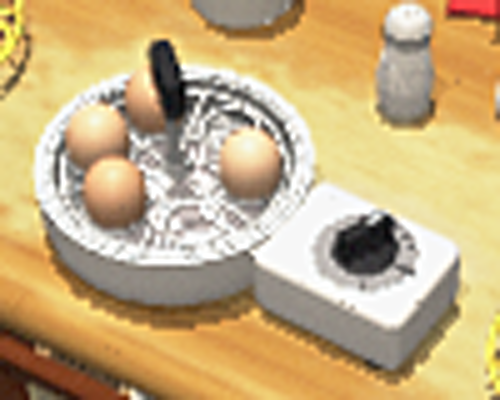

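Both crops agree. The rim centre gives the cooker at about (0.472, 0.092). The dial is at (0.467, -0.058), 0.150 m away as specified. The pointer is about 70° counter-clockwise of off, and the handle lies near 45° in the world frame. I'll move toward the dial in two legs, staying clear of the base.

The rows are not in the units I measure in: shifts go in shares of 80 cm and turns go in shares of 90 degrees. I convert before sending: 31 cm is 0.3875, 16.5 cm is 0.2063.

Call:
send_rows([
  [[0.3875, 0.2063, -0.0625, 0, 0, 0], [0.3875, 0.2063, -0.0625, 0, 0, 0], [0.3875, 0.2063, -0.0625, 0, 0, 0], [0.3875, 0.2063, -0.0625, 0, 0, 0], [0.3875, 0.2063, -0.0625, 0, 0, 0], [0.3875, 0.2063, -0.0625, 0, 0, 0], [0.3875, 0.2063, -0.0625, 0, 0, 0], [0.3875, 0.2063, -0.0625, 0, 0, 0]],
])

```text
clock: 0.77
tool_pos: [0.448, 0.3922, 0.2469]
orientation: [180.0, 0.0, -19.3]
force: [1.1, 0.4, 0.1]
opening: 0.0877
gripper_force: 0.0
```

Scaled: 41 cm is 0.5125, 16 cm is 0.2.

Call:
send_rows([
  [[0.2, 0.5125, 0, 0, 0, 0], [0.2, 0.5125, 0, 0, 0, 0], [0.2, 0.5125, 0, 0, 0, 0], [0.2, 0.5125, 0, 0, 0, 0], [0.2, 0.5125, 0, 0, 0, 0], [0.2, 0.5125, 0, 0, 0, 0], [0.2, 0.5125, 0, 0, 0, 0], [0.2, 0.5125, 0, 0, 0, 0]],
])

```text
clock: 1.43
tool_pos: [0.4579, 0.0589, 0.2468]
orientation: [-180.0, -0.0, -19.3]
force: [1.5, -0.3, 0.4]
opening: 0.0876
gripper_force: 0.0
```

Scaled: 11 cm is 0.1375, 4 cm is 0.05.

Call:
send_rows([
  [[0.05, 0.1375, 0, 0, 0, 0], [0.05, 0.1375, 0, 0, 0, 0], [0.05, 0.1375, 0, 0, 0, 0], [0.05, 0.1375, 0, 0, 0, 0], [0.05, 0.1375, 0, 0, 0, 0], [0.05, 0.1375, 0, 0, 0, 0]],
])

```text
clock: 1.93
tool_pos: [0.4597, -0.0563, 0.2466]
orientation: [-180.0, 0.0, -19.4]
force: [0.1, 0.5, 0.1]
opening: 0.0877
gripper_force: 0.0
```

```bash
python3 - <<'E'
from h import *
import pickle
s=snap('wrist','w1');pickle.dump(s,open('w1.pkl','wb'))
o=ctrl.get_obs();print(o['tool_pos'],o['orientation'],o['joint_pos'])
print(np.round(s['pose'],3),proj(s,[.467,-.058,.083]))
E
```

```text
[ 0.45984491 -0.05570344  0.2465975 ] [-1.79995645e+02  1.56319084e-02 -1.93508086e+01] [ 1.75415345e+01 -1.65346525e+00 -2.03576104e+01 -1.35839774e-02
 -7.13057426e+01  5.31120113e+01]
[[-0.333 -0.912 -0.238  0.525]
 [-0.943  0.322  0.085 -0.078]
 [-0.001  0.253 -0.968  0.433]
 [ 0.     0.     0.     1.   ]] (np.float64(317.97649541794), np.float64(175.91869256107537))
```

View pics/w1.png

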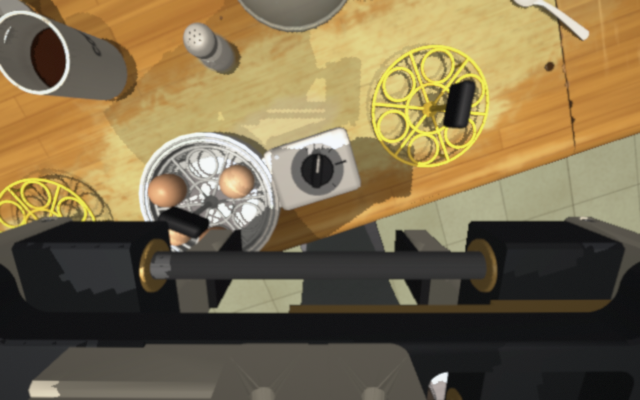

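The wrist view shows the dial at about (318,172) with the white pointer pointing up, the off line at about (341,161), the rack handle at (184,222) and the yellow rack's handle at (460,103). Next I'll measure these.

```bash
python3 - <<'E'
from h import *
import pickle
s=pickle.load(open('w1.pkl','rb'));im=s['img']
g=im.max(2)
print(g[145:195,296:350:1][::2,::2])
c=cv2.resize(im[125:245,130:370],None,fx=3.3,fy=3.3,interpolation=cv2.INTER_CUBIC)
cv2.imwrite('pics/w1c.png',c[...,::-1])
def blob(x0,y0,x1,y1,t,z):
    m=(g[y0:y1,x0:x1]<t).astype(np.uint8);k,l,st,ce=cv2.connectedComponentsWithStats(m)
    i=1+st[1:,4].argmax();ys,xs=np.where(l==i);P=np.array([onz(s,x+x0,y+y0,z)[:2] for x,y in zip(xs,ys)])
    r=cv2.minAreaRect((P*1000).astype(np.float32));print(st[i],P.mean(0),r)
blob(295,145,338,195,75,.061); blob(155,205,210,238,50,.147)
# handle from top view
t=pickle.load(open('s0.pkl','rb'))['top'];a,b=onz(t,266.1,227.6,.147),onz(t,277.1,239.2,.147);d=a-b
print('handle top',(a+b)/2,np.degrees(np.arctan2(d[1],d[0])),np.hypot(*d[:2]))
E
```

```text
[[247 248 250 250 243 229 219 214 205 151 209 214 211 168 204 221 235 245
  251 252 252 251 250 221 199 196 166]
 [249 246 247 231 169 169 204 214 204 152 200 186 188 124 182 191 186 196
  233 250 246 225 211 201 197 186 170]
 [209 193 155 124 107  91 184 214 187 107 114 103 117  99 114 119 110  98
  116 165 196 199 199 199 199 189 174]
 [186 138 109 109 109 104 187 209 139  85  82  84  95 108 109 110  91  95
  109 112 145 190 199 199 199 193 178]
 [145 109 108 108 109 110 174 173  87  67  61  59  69  95 106 108 106 108
  110 110 112 154 196 199 199 196 183]
 [113 108 108 108 108 106 104  61  29  22  24  67  35  37  54  86 107 110
  110 110 110 122 179 199 200 199 187]
 [108 108 108 108 104  72  35  29  26  19  32 104  48  22  30  38  77 107
  110 110 110 111 145 195 199 199 191]
 [107 107 108 103  69  32  31  33  27  22  59 151  66  24  32  31  35  84
  108 110 110 110 117 171 169 185 194]
 [107 107 106  82  36  30  33  34  27  23  72 157  62  25  33  34  31  42
   97 109 105  96  79  80  78 151 195]
 [107 107 104  57  29  34  34  32  24  25  85 155  54  25  33  35  33  29
   78  92
[... 1406 characters left out ...]
7 106 106 106 106 102 101 101 105 107 107 107 107 108
  117 156 190 193 191 188 184 179 174]
 [193 193 190 168 129 111 107 106 106 107 107 108 107 107 107 108 110 130
  173 187 186 182 178 173 166 154 144]
 [193 193 193 193 185 160 129 114 110 108 107 108 109 111 116 130 155 176
  180 177 171 164 152 138 123 120 118]]
[  6   8  33  35 825] [ 0.47094921 -0.05780862] ((471.474609375, -57.59782791137695), (41.35118865966797, 41.35472869873047), 25.888978958129883)
[   0    2   54   31 1056] [0.47921453 0.08800041] ((479.3161926269531, 86.75309753417969), (56.67096710205078, 32.31120300292969), 70.61559295654297)
handle top [0.47127935 0.08850099 0.147     ] 44.28885569999314 0.03885487916190679
```

View pics/w1c.png

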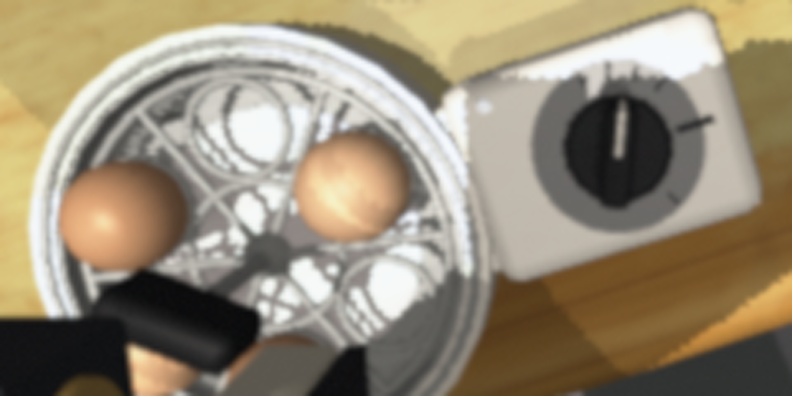

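Two views agree on the dial axis at (0.470, -0.058). The pointer is at about -24° and the off line at about -90.5° in the world frame. I'll narrow the gripper and come down over the bar.

Scaled: 17.9 cm is 0.2238, 17.5 cm is 0.2188, 4 degrees is 0.0444.

Call:
send_rows([
  [[0.0125, -0.0013, 0.0375, 0, 0, 0.0444], [0.0125, -0.0013, 0.075, 0, 0, 0.0444], [0.0125, -0.0013, 0.1125, 0, 0, 0.0444], [0.0125, -0.0013, 0.15, 0, 0, 0.0444], [0.0125, -0.0013, 0.1813, 0, 0, 0.0444], [0.0125, -0.0013, 0.2063, 0, 0, 0.0444], [0.0125, -0.0013, 0.2188, 0, 0, 0.0444], [0.0125, -0.0013, 0.2238, 0, 0, 0.0444]],
], fingers=0.45)

```text
clock: 2.65
tool_pos: [0.4685, -0.0574, 0.0658]
orientation: [179.9, 0.2, -23.2]
force: [-0.1, -0.1, 0.4]
opening: 0.0416
gripper_force: 0.0
```

Call:
send_rows([
  [[0, 0, 0, 0, 0, 0], [0, 0, 0, 0, 0, 0], [0, 0, 0, 0, 0, 0]],
])

```text
clock: 2.9
tool_pos: [0.4705, -0.0579, 0.0687]
orientation: [-179.9, -0.1, -23.3]
force: [0.2, -0.2, 0.1]
opening: 0.0393
gripper_force: 0.0
```

Over the bar with no contact. I'll go down 2 mm and close.

Scaled: 0.2 cm is 0.0025.

Call:
send_rows([
  [[0, 0, 0.0025, 0, 0, 0], [0, 0, 0.0025, 0, 0, 0], [0, 0, 0.0025, 0, 0, 0], [0, 0, 0.0025, 0, 0, 0], [0, 0, 0.0025, 0, 0, 0], [0, 0, 0.0025, 0, 0, 0], [0, 0, 0.0025, 0, 0, 0], [0, 0, 0.0025, 0, 0, 0]],
], fingers=0)

```text
clock: 3.57
tool_pos: [0.4697, -0.0586, 0.0658]
orientation: [-180.0, -0.0, -23.4]
force: [0.3, -0.2, -0.2]
opening: 0.0004
gripper_force: 0.0
```

The fingers shut on nothing, so I'll look.

```bash
python3 - <<'E'
from h import *
import pickle
s=snap('wrist');t=snap('scene');pickle.dump((s,t),open('w2.pkl','wb'))
o=ctrl.get_obs();print(o['tool_pos'],o['orientation'],o['opening'],o['gripper_force'])
for q in(s,t): print(proj(q,[.470,-.058,.083]),proj(q,o['tool_pos']))
a=cv2.resize(s['img'][100:300,160:480],None,fx=1.5,fy=1.5)
u,v=map(int,proj(t,[.47,-.058,.083]));b=cv2.resize(t['img'][v-50:v+50,u-60:u+60],(480,400),interpolation=cv2.INTER_CUBIC)
c=np.zeros((700,480,3),np.uint8);c[:300]=a;c[300:]=b
cv2.imwrite('pics/w2.png',c[:,:,::-1][:600] if 0 else cv2.resize(c,(411,600))[...,::-1])
E
```

```text
[ 0.46961456 -0.05856628  0.06573163] [ 1.79998429e+02  3.69870255e-03 -2.33578541e+01] 0.00014287977932206727 0.0
(np.float64(318.2638799449561), np.float64(238.86026712071342)) (np.float64(319.2477576751013), np.float64(229.25025773930608))
(np.float64(307.93802223307887), np.float64(213.06027118038693)) (np.float64(308.0099924392354), np.float64(216.93292832887826))
```

View pics/w2.png

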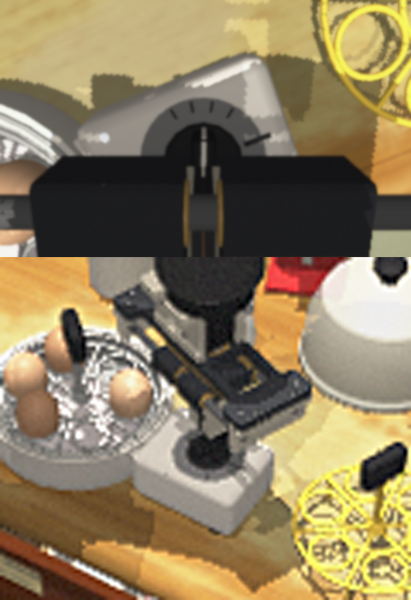

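```bash
python3 - <<'E'
from h import *
import pickle
s,t=pickle.load(open('w2.pkl','rb'));g=s['img'].max(2)
np.set_printoptions(linewidth=220)
print(g[176:262:3,296:346:2])
for z in(.061,.066,.083,.086): print(z,[np.round(proj(s,np.array([.4697,-.0586,z])+a*np.array([.917,-.397,0])+b*np.array([-.397,-.917,0]))) for a,b in((.019,-.006),(.019,.006),(0.0095,0.006),(-.0095,.006))])
E
```

```text
[[145 146 148 147 146 137 130 120 115 112 107 104 105 113 120 128 136 142 151 154 155 155 155 155 155]
 [145 130 106  90  83  78  57  73  82  82  81  82  81  80  57  66  81  83  85  99 117 138 151 155 155]
 [ 83  81  81  80  81  79  50  63  80  82  81  82  82  79  47  70  82  82  81  82  82  82  87 117 142]
 [ 79  81  80  80  80  80  61  49  79  80  80  81  81  75  43  76  81  81  82  81  81  75  42  71  82]
 [ 63  80  80  80  80  81  78  72  80  81  80  81  80  79  76  80  80  81  81  81  76  43  65  80  81]
 [ 45  68  80  80  80  80  81  80  80  80  80  81  81  81  81  80  81  81  81  80  62  64  80  80  81]
 [ 79  79  79  80  79  80  80  78  79  77  71  68  72  78  79  80  80  81  81  81  80  81  80  81  80]
 [ 79  80  79  80  71  53  37  28  24  21  21  24  23  21  27  34  42  56  74  80  80  80  80  81  81]
 [ 79  78  68  40  22  22  22  23  22  21  43  93  64  22  21  23  22  21  23  49  73  79  79  80  80]
 [ 61  33  18  21  24  24  25  19  13  13  42  99  69  16  14  18  24  25  23  22  23  44  69  79  80]
 [ 22  20  24  24  22  23  21  16  14  15  49 113  80  18  15  15  22 
[... 1551 characters left out ...]
9  35  31  30  30  31  31]
 [ 30  31  31  48 103  88  47  43  43  43  43  43  43  42  42  42  51  92  99  37  32  31  30  31  31]
 [ 31  31  31  50 106  89  53  50  49  50  49  49  49  49  49  49  57  95 102  38  31  31  31  31  31]
 [ 31  30  31  51 109  85  56  53  54  53  53  53  53  53  54  53  56  90 104  39  31  31  31  31  31]]
0.061 [array([310., 200.]), array([328., 200.]), array([328., 213.]), array([328., 240.])]
0.066 [array([310., 202.]), array([328., 202.]), array([328., 216.]), array([328., 243.])]
0.083 [array([309., 209.]), array([329., 209.]), array([329., 224.]), array([329., 253.])]
0.086 [array([309., 211.]), array([330., 211.]), array([330., 226.]), array([329., 255.])]
```

The picture shows the bar between the two fingers, although the opening reads 0. I'll test by turning a little and checking whether the pointer follows.

Scaled: 20 degrees is 0.2222.

Call:
send_rows([
  [[0, 0, 0, 0, 0, 0.0556], [0, 0, 0, 0, 0, 0.1111], [0, 0, 0, 0, 0, 0.1667], [0, 0, 0, 0, 0, 0.2222], [0, 0, 0, 0, 0, 0.2222], [0, 0, 0, 0, 0, 0.2222]],
])

```text
clock: 4.17
tool_pos: [0.4696, -0.0586, 0.0657]
orientation: [180.0, 0.0, -43.2]
force: [-0.3, 0.1, 0.0]
opening: 0.0003
gripper_force: 0.0
```

```bash
python3 - <<'E'
from h import *
s=snap('wrist');g=s['img'].max(2)
o=ctrl.get_obs();print(o['tool_pos'],o['orientation'],o['opening'],o['gripper_force'],o['force'],o['moment'])
np.set_printoptions(linewidth=220)
print(g[176:262:4,290:350:2])
E
```

```text
[ 0.46964109 -0.05854194  0.06573   ] [ 1.79997318e+02  1.89976491e-03 -4.31796677e+01] 0.0007208889036322664 0.0 [0.45507698 0.48595559 0.22233535] [0.02287429 0.03241414 0.03056604]
[[146 150 153 155 158 159 158 157 149 142 123 115 117 116 107 106 109 128 137 141 148 156 159 162 194 207 208 208 208 209]
 [152 155 153 138 105  89  84  83  79  49  72  84  84  84  84  84  83  56  64  84  84  85  86  97 150 182 203 208 208 208]
 [120  83  77  83  83  83  83  83  83  63  52  81  83  83  84  83  78  43  73  83  83  83  83  84  99 111 113 128 174 201]
 [ 82  78  47  61  81  82  82  83  83  81  77  83  83  83  83  84  81  79  83  84  83  83  83  87 107 112 113 114 114 114]
 [ 82  82  81  63  70  82  82  82  82  82  82  82  81  83  83  83  83  82  83  83  83  83  83  86 107 112 112 113 113 112]
 [ 82  82  82  82  81  82  82  81  73  60  48  43  37  32  26  26  35  50  63  72  78  81  82  85 106 110 111 112 108  81]
 [ 81  81  82  82  79  66  41  23  27  61  48  23  24  26  29  29  28  27  25  23  22  24  47  79 105 111 103  57  35  42]
 [ 81  81  78  50  21  21  22  18  63  97  54  15  15  
[... 1090 characters left out ...]
 92  68  23  20  18  21  19  20  27  78  89  80  50  22  22  23  22  22  22  22  23]
 [ 29  30  28  30  29  30  28  79  88  91  65  20  19  20  19  19  19  22  77  86  90  67  27  29  29  29  28  28  28  28]
 [ 30  29  29  30  29  30  34  89  93  91  56  18  20  19  20  19  18  19  74  86  96  77  30  30  30  29  30  30  30  30]
 [ 32  31  31  33  31  33  42  98  91  52  42  39  38  39  38  39  39  39  41  58  98  90  36  33  33  32  31  32  32  32]
 [ 31  32  32  32  32  32  43 102  94  54  50  49  49  51  51  50  50  50  50  59 101  94  37  33  32  32  31  33  32  32]
 [ 32  32  31  32  32  32  54 112  93  59  55  55  56  55  56  56  56  55  56  60  97 108  42  32  31  33  32  31  32  32]]
```

The dial did not follow: the fingers shut just above the bar, so the real tips sit higher than the reported TCP suggests. I'll turn back, open and descend in guarded steps while watching the force.

Scaled: 0.3 cm is 0.0038, -20 degrees is -0.2222.

Call:
send_rows([
  [[0, 0, 0, 0, 0, -0.0778], [0, 0, 0, 0, 0, -0.1556], [0, 0, 0, 0, 0, -0.2222], [0, 0, 0, 0, 0, -0.2222], [0, 0, 0, 0, 0, -0.2222], [0, 0, 0, 0, 0, -0.2222], [0, 0, 0.0038, 0, 0, -0.2222], [0, 0, 0.0038, 0, 0, -0.2222]],
], fingers=0.45)

```text
clock: 4.88
tool_pos: [0.4694, -0.0586, 0.0623]
orientation: [180.0, 0.0, -23.4]
force: [-0.5, -0.1, -1.3]
opening: 0.0389
gripper_force: 0.0
```

Call:
send_rows([
  [[0, 0, 0.0025, 0, 0, 0], [0, 0, 0.0025, 0, 0, 0], [0, 0, 0.0025, 0, 0, 0]],
])

```text
clock: 5.13
tool_pos: [0.4696, -0.0586, 0.0606]
orientation: [180.0, 0.0, -23.4]
force: [-0.1, -1.4, -0.4]
opening: 0.0394
gripper_force: 0.0
```

```bash
python3 - <<'E'
from h import *
s=snap('wrist');t=snap('scene')
o=ctrl.get_obs();print(o['tool_pos'],o['orientation'],o['opening'],o['force'])
a=s['img'][180:300,200:440]
u,v=map(int,proj(t,[.47,-.058,.083]));b=t['img'][v-35:v+25,u-60:u+60]
c=np.vstack([cv2.resize(a,(660,330),interpolation=cv2.INTER_CUBIC),cv2.resize(b,(540,270),interpolation=cv2.INTER_CUBIC).copy() if 0 else cv2.copyMakeBorder(cv2.resize(b,(540,270),interpolation=cv2.INTER_CUBIC),0,0,0,120,cv2.BORDER_CONSTANT)])
cv2.imwrite('pics/w3.png',np.clip(c[...,::-1].astype(int)*2,0,255))
x=np.array(o['tool_pos']);Y=R.from_euler('xyz',o['orientation'],degrees=True).as_matrix()[:,1]
for sg in(-1,1):
  for h in (0,.02): print(sg,h,[np.round((np.array(proj(q,x+sg*Y*.02+[0,0,h]))-np.array(of))*sc+[0,yo]) for q,of,sc,yo in((s,(200,180),2.75,0),(t,(u-60,v-35),4.5,330))])
E
```

```text
[ 0.4696807  -0.05854725  0.06074225] [-1.79999996e+02  1.82306164e-04 -2.33645395e+01] 0.03947948222629646 [-0.42012501 -0.63526514 -0.14579136]
-1 0 [array([245., 135.]), array([258., 493.])]
-1 0.02 [array([237., 167.]), array([258., 474.])]
1 0 [array([410., 135.]), array([291., 527.])]
1 0.02 [array([419., 167.]), array([292., 508.])][ WARN:0@5.869] global loadsave.cpp:1063 imwrite_ Unsupported depth image for selected encoder is fallbacked to CV_8U.
```

View pics/w3.png

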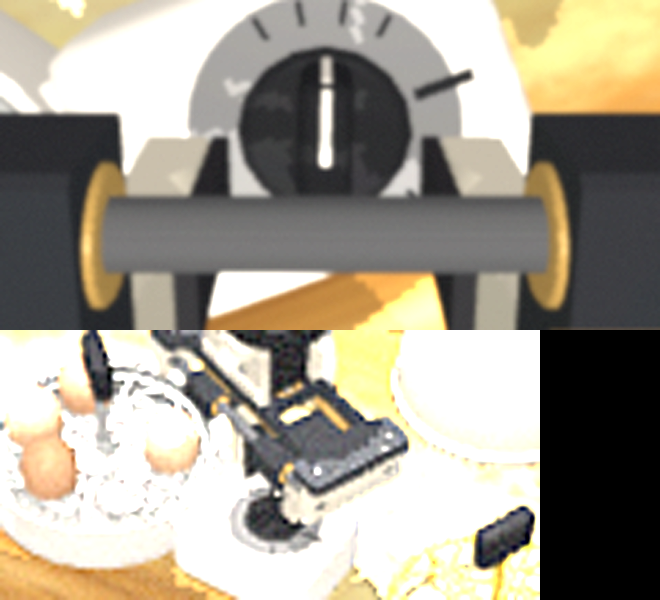

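The dial sits at about (325,120) with the bar aligned between the open fingers. The pad tips appear at columns 227 and 423. That gap puts the real tips about 25–30 mm above the reported TCP. I'll keep descending with the guard.

Scaled: 0.8 cm is 0.01, 0.4 cm is 0.005.

Call:
send_rows([
  [[0, 0, 0.005, 0, 0, 0], [0, 0, 0.01, 0, 0, 0], [0, 0, 0.01, 0, 0, 0]],
])

```text
clock: 5.48
tool_pos: [0.469, -0.0587, 0.0518]
orientation: [180.0, 0.1, -23.4]
force: [-0.7, 0.6, -0.2]
opening: 0.0396
gripper_force: 0.0
```

Scaled: 0.6 cm is 0.0075, 0.3 cm is 0.0038.

Call:
send_rows([
  [[0, 0, 0.0038, 0, 0, 0], [0, 0, 0.0075, 0, 0, 0], [0, 0, 0.0075, 0, 0, 0]],
])

```text
clock: 5.73
tool_pos: [0.4692, -0.0586, 0.0461]
orientation: [180.0, 0.0, -23.4]
force: [-0.5, 0.1, -0.7]
opening: 0.0395
gripper_force: 0.0
```

Call:
send_rows([
  [[0, 0, 0, 0, 0, 0], [0, 0, 0, 0, 0, 0], [0, 0, 0, 0, 0, 0], [0, 0, 0, 0, 0, 0], [0, 0, 0, 0, 0, 0], [0, 0, 0, 0, 0, 0], [0, 0, 0, 0, 0, 0]],
], fingers=0)

```text
clock: 6.32
tool_pos: [0.4697, -0.0586, 0.0469]
orientation: [-180.0, -0.0, -23.4]
force: [-0.4, -0.5, 0.6]
opening: 0.0117
gripper_force: 30.0
```

The bar is gripped at 11.7 mm with 30 N. Turning it about 67° clockwise to off.

Scaled: 40 degrees is 0.4444.

Call:
send_rows([
  [[0, 0, 0, 0, 0, 0.0556], [0, 0, 0, 0, 0, 0.1111], [0, 0, 0, 0, 0, 0.1667], [0, 0, 0, 0, 0, 0.2222], [0, 0, 0, 0, 0, 0.2778], [0, 0, 0, 0, 0, 0.3333], [0, 0, 0, 0, 0, 0.3889], [0, 0, 0, 0, 0, 0.4444]],
])

```text
clock: 6.98
tool_pos: [0.4697, -0.0585, 0.0469]
orientation: [-180.0, -0.0, -63.6]
force: [-0.3, 0.0, 1.0]
opening: 0.0113
gripper_force: 30.0
```

Scaled: 27.5 degrees is 0.3056.

Call:
send_rows([
  [[0, 0, 0, 0, 0, 0.0556], [0, 0, 0, 0, 0, 0.1111], [0, 0, 0, 0, 0, 0.1667], [0, 0, 0, 0, 0, 0.2222], [0, 0, 0, 0, 0, 0.2778], [0, 0, 0, 0, 0, 0.3056], [0, 0, 0, 0, 0, 0.3056], [0, 0, 0, 0, 0, 0.3056]],
])

```text
clock: 7.65
tool_pos: [0.4698, -0.0585, 0.0469]
orientation: [-180.0, 0.0, -90.8]
force: [-0.9, 0.9, 0.9]
opening: 0.0117
gripper_force: 30.0
```

Scaled: -10 cm is -0.125, -7 cm is -0.0875.

Call:
send_rows([
  [[0, 0, 0, 0, 0, 0], [0, 0, 0, 0, 0, 0], [0, 0, 0, 0, 0, 0], [0, 0, 0, 0, 0, 0], [0, 0, -0.0125, 0, 0, 0], [0, 0, -0.05, 0, 0, 0], [0, 0, -0.0875, 0, 0, 0], [0, 0, -0.125, 0, 0, 0]],
], fingers=0.45)

```text
clock: 8.32
tool_pos: [0.4691, -0.0587, 0.1477]
orientation: [179.9, -0.0, -90.8]
force: [0.6, -0.7, -0.4]
opening: 0.0396
gripper_force: 0.0
```

Scaled: -8 cm is -0.1, -4 cm is -0.05.

Call:
send_rows([
  [[0, 0, -0.05, 0, 0, 0], [0, 0, -0.1, 0, 0, 0], [0, 0, -0.1, 0, 0, 0], [0, 0, -0.1, 0, 0, 0], [0, 0, -0.1, 0, 0, 0]],
])

```text
clock: 8.73
tool_pos: [0.4692, -0.0585, 0.2265]
orientation: [-180.0, 0.0, -90.9]
force: [-0.4, 0.4, -1.1]
opening: 0.0395
gripper_force: 0.0
```

```bash
python3 - <<'E'
from h import *
import pickle
s=snap('wrist');t=snap('top');pickle.dump((s,t),open('w4.pkl','wb'))
o=ctrl.get_obs();print(o['tool_pos'],o['orientation'],o['opening'],o['joint_pos'])
u,v=map(int,proj(s,[.47,-.058,.07]));print(u,v)
a=s['img'][max(v-50,0):v+50,max(u-60,0):u+60];b=t['img'][190:285,230:365]
A=cv2.resize(a,(660,550)) if 0 else cv2.resize(a,(360,300),interpolation=cv2.INTER_CUBIC);B=cv2.resize(b,(426,300),interpolation=cv2.INTER_CUBIC)
cv2.imwrite('pics/w4.png',np.hstack([A,B])[...,::-1])
E
```

```text
[ 0.46878834 -0.05862618  0.22551723] [ 1.79873885e+02 -1.64068313e-02 -9.08530669e+01] 0.03914496571428485 [ 1.68028470e+01  1.35262812e-01 -2.13721070e+01 -2.42885598e-02
 -6.86177827e+01 -1.76470519e+01]
318 182
```

View pics/w4.png

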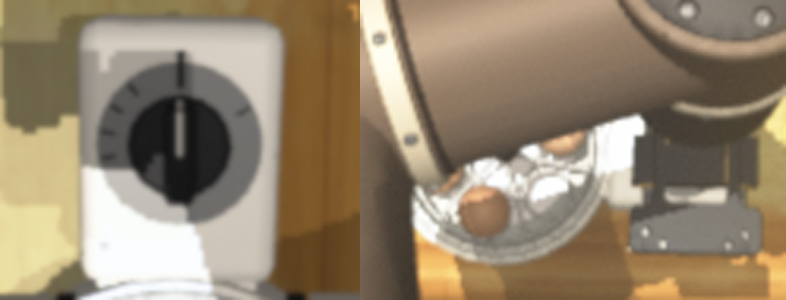

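The pointer (180,100–155) lies on the long off line (181,55–85), so the dial is off. Next I'll move above the handle and turn across its thickness.

Scaled: -14.7 cm is -0.1838, -12 cm is -0.15, 44 degrees is 0.4889.

Call:
send_rows([
  [[-0.0375, 0, -0.0125, 0, 0, 0.0667], [-0.075, 0, -0.0375, 0, 0, 0.1333], [-0.1125, 0, -0.0438, 0, 0, 0.2], [-0.15, 0, -0.0438, 0, 0, 0.2667], [-0.1838, 0, -0.0438, 0, 0, 0.3333], [-0.1838, 0, -0.0438, 0, 0, 0.4], [-0.1838, 0, -0.0438, 0, 0, 0.4667], [-0.1838, 0, -0.0438, 0, 0, 0.4889]],
], fingers=1)

```text
clock: 9.5
tool_pos: [0.4712, 0.0889, 0.2601]
orientation: [180.0, -0.2, -135.1]
force: [-0.6, 0.2, 0.3]
opening: 0.0854
gripper_force: 0.0
```

Call:
send_rows([
  [[0, 0, 0, 0, 0, 0], [0, 0, 0, 0, 0, 0], [0, 0, 0, 0, 0, 0], [0, 0, 0, 0, 0, 0]],
])

```text
clock: 9.83
tool_pos: [0.4717, 0.0882, 0.2613]
orientation: [180.0, -0.0, -134.8]
force: [0.6, -0.3, 0.7]
opening: 0.0874
gripper_force: 0.0
```

```bash
python3 - <<'E'
from h import *
import pickle
s=snap('wrist','w5');pickle.dump(s,open('w5.pkl','wb'))
o=ctrl.get_obs();print(o['tool_pos'],o['orientation'],o['opening'])
u,v=proj(s,[.471,.0885,.147]);print(u,v);g=s['img'].max(2)
x0,y0,x1,y1=270,int(v-60),370,236
m=(g[y0:y1,x0:x1]<60).astype(np.uint8);k,l,st,ce=cv2.connectedComponentsWithStats(m)
for i in range(1,k):
  if st[i,4]>80:
    ys,xs=np.where(l==i);print(st[i],ce[i]+[x0,y0],cv2.minAreaRect(np.c_[xs+x0,ys+y0].astype(np.float32)))
h=np.array([(a,b) for a in(-.023,.023) for b in(-.008,.008)])
c,sn=np.cos(np.radians(45)),np.sin(np.radians(45))
print([np.round(proj(s,[.471+a*c-b*sn,.0885+a*sn+b*c,.147])) for a,b in h])
f=cv2.resize(s['img'][y0-20:300,220:420],None,fx=3,fy=3,interpolation=cv2.INTER_CUBIC);print(y0-20)
cv2.imwrite('pics/w5c.png',np.clip(f[...,::-1].astype(int)*1.5,0,255).astype(np.uint8));print(f.shape)
E
```

```text
[0.47178791 0.08823503 0.26149518] [ 1.79994327e+02 -2.73114419e-02 -1.34822736e+02] 0.08734690138273268
318.9868463522143 188.7955763703971
[ 41  42  15  43 552] [317.88043478 191.24637681] ((317.84912109375, 190.98255920410156), (42.39704132080078, 13.383280754089355), 87.1375961303711)
[array([311., 167.]), array([327., 167.]), array([311., 210.]), array([326., 210.])]
108
(576, 600, 3)
```

The handle's dark blob is centred at (317.9,191.2) and measures 42×13 px against an expected 43×16. It is about 2 mm behind the tool centre and turned about 2.5°. I'll correct for that and descend so the real tips end at about 115–120 mm.

Scaled: 15 cm is 0.1875, 14.5 cm is 0.1813, -2.5 degrees is -0.0278.

Call:
send_rows([
  [[-0.0025, 0, 0.0375, 0, 0, -0.0278], [-0.0025, 0, 0.075, 0, 0, -0.0278], [-0.0025, 0, 0.1063, 0, 0, -0.0278], [-0.0025, 0, 0.1313, 0, 0, -0.0278], [-0.0025, 0, 0.15, 0, 0, -0.0278], [-0.0025, 0, 0.1688, 0, 0, -0.0278], [-0.0025, 0, 0.1813, 0, 0, -0.0278], [-0.0025, 0, 0.1875, 0, 0, -0.0278]],
])

```text
clock: 10.55
tool_pos: [0.4727, 0.0894, 0.1105]
orientation: [180.0, -0.1, -132.4]
force: [0.5, 0.2, -1.0]
opening: 0.0875
gripper_force: 0.0
```

Scaled: 1.7 cm is 0.0213, 1.2 cm is 0.015.

Call:
send_rows([
  [[0, 0, 0.0075, 0, 0, 0], [0, 0, 0.015, 0, 0, 0], [0, 0, 0.0213, 0, 0, 0], [0, 0, 0.0213, 0, 0, 0], [0, 0, 0.0213, 0, 0, 0]],
])

```text
clock: 10.97
tool_pos: [0.4733, 0.0898, 0.0948]
orientation: [-180.0, -0.0, -132.3]
force: [0.5, 0.5, -0.2]
opening: 0.0875
gripper_force: 0.0
```

```bash
python3 - <<'E'
from h import *
s=snap('wrist');g=s['img'].max(2);print(ctrl.get_obs()['tool_pos'],proj(s,[.471,.0885,.147]))
a=s['img'][120:300,200:440];cv2.imwrite('pics/w6.png',np.clip(cv2.resize(a,(720,540),interpolation=cv2.INTER_CUBIC)[...,::-1].astype(int)*1.7,0,255).astype(np.uint8))
E
```

```text
[0.47347683 0.08991952 0.09505551] (np.float64(320.23792244579215), np.float64(257.44579240915584))
```

View pics/w6.png

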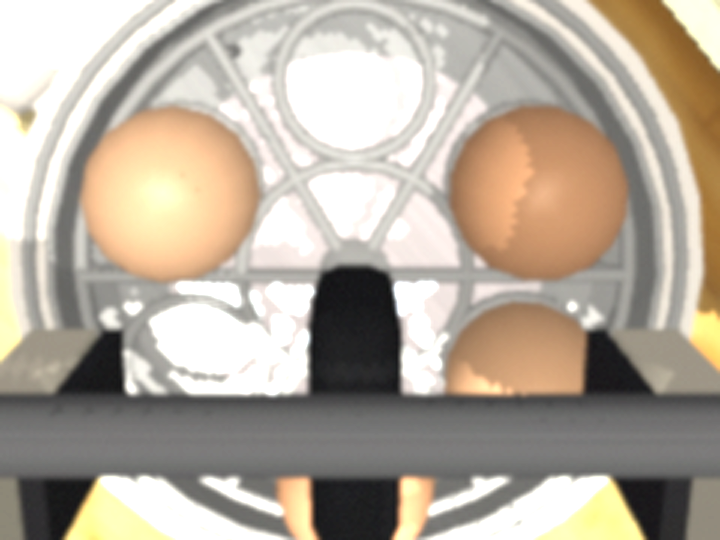

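The handle is centred between the pads (355 against 354) and aligned. All four eggs are present. Closing.

Call:
send_rows([
  [[0, 0, 0, 0, 0, 0], [0, 0, 0, 0, 0, 0], [0, 0, 0, 0, 0, 0], [0, 0, 0, 0, 0, 0], [0, 0, 0, 0, 0, 0], [0, 0, 0, 0, 0, 0], [0, 0, 0, 0, 0, 0], [0, 0, 0, 0, 0, 0]],
], fingers=0)

```text
clock: 11.68
tool_pos: [0.4732, 0.0898, 0.0947]
orientation: [180.0, -0.0, -132.4]
force: [0.2, -0.4, 0.5]
opening: 0.0401
gripper_force: 0.0
```

Scaled: -0.8 cm is -0.01, -0.65 cm is -0.0081.

Call:
send_rows([
  [[0, 0, 0, 0, 0, 0], [0, 0, 0, 0, 0, 0], [0, 0, -0.0013, 0, 0, 0], [0, 0, -0.0025, 0, 0, 0], [0, 0, -0.0044, 0, 0, 0], [0, 0, -0.0063, 0, 0, 0], [0, 0, -0.0081, 0, 0, 0], [0, 0, -0.01, 0, 0, 0]],
])

```text
clock: 12.35
tool_pos: [0.473, 0.0897, 0.1027]
orientation: [180.0, -0.0, -132.4]
force: [0.7, 0.5, -4.2]
opening: 0.0159
gripper_force: 30.0
```

Gripped at 15.9 mm with 30 N, and the load shows 4.2 N. Continuing the lift smoothly.

Scaled: -3.2 cm is -0.04, -2.8 cm is -0.035.

Call:
send_rows([
  [[0, 0, -0.0025, 0, 0, 0], [0, 0, -0.0063, 0, 0, 0], [0, 0, -0.0113, 0, 0, 0], [0, 0, -0.0163, 0, 0, 0], [0, 0, -0.0225, 0, 0, 0], [0, 0, -0.0288, 0, 0, 0], [0, 0, -0.035, 0, 0, 0], [0, 0, -0.04, 0, 0, 0]],
])

```text
clock: 13.02
tool_pos: [0.4735, 0.0899, 0.1356]
orientation: [-180.0, 0.0, -132.4]
force: [0.4, -0.1, -4.7]
opening: 0.0156
gripper_force: 30.0
```

Scaled: -3.7 cm is -0.0463, -3.4 cm is -0.0425.

Call:
send_rows([
  [[0, 0, -0.0063, 0, 0, 0], [0, 0, -0.0125, 0, 0, 0], [0, 0, -0.0188, 0, 0, 0], [0, 0, -0.025, 0, 0, 0], [0, 0, -0.0313, 0, 0, 0], [0, 0, -0.0375, 0, 0, 0], [0, 0, -0.0425, 0, 0, 0], [0, 0, -0.0463, 0, 0, 0]],
])

```text
clock: 13.68
tool_pos: [0.4734, 0.0899, 0.1724]
orientation: [-180.0, 0.0, -132.4]
force: [0.6, 0.1, -4.4]
opening: 0.0157
gripper_force: 30.0
```

Scaled: -2.4 cm is -0.03, -2.3 cm is -0.0288.

Call:
send_rows([
  [[0, 0, -0.005, 0, 0, 0], [0, 0, -0.01, 0, 0, 0], [0, 0, -0.015, 0, 0, 0], [0, 0, -0.02, 0, 0, 0], [0, 0, -0.0238, 0, 0, 0], [0, 0, -0.0263, 0, 0, 0], [0, 0, -0.0288, 0, 0, 0], [0, 0, -0.03, 0, 0, 0]],
])

```text
clock: 14.35
tool_pos: [0.4733, 0.0898, 0.196]
orientation: [-180.0, 0.0, -132.4]
force: [0.7, 0.3, -4.6]
opening: 0.0156
gripper_force: 30.0
```

Call:
send_rows([
  [[0, 0, 0, 0, 0, 0], [0, 0, 0, 0, 0, 0], [0, 0, 0, 0, 0, 0], [0, 0, 0, 0, 0, 0], [0, 0, 0, 0, 0, 0], [0, 0, 0, 0, 0, 0], [0, 0, 0, 0, 0, 0], [0, 0, 0, 0, 0, 0]],
])

```text
clock: 15.02
tool_pos: [0.4732, 0.0898, 0.1957]
orientation: [180.0, -0.0, -132.4]
force: [-0.3, -0.4, -4.7]
opening: 0.016
gripper_force: 30.0
```

```bash
python3 - <<'E'
from h import *
o=ctrl.get_obs();print(o['tool_pos'],o['orientation'],o['opening'],o['force'],o['gripper_force'])
for n in('wrist','scene','top'):
    s=snap(n,n+'7');im=s['img'];hsv=cv2.cvtColor(im,cv2.COLOR_RGB2HSV)
    x=o['tool_pos'];c=np.array(proj(s,[x[0],x[1],.147+.02]));print(n,c)
    m=cv2.inRange(hsv,(5,60,50),(18,200,255));k,l,st,ce=cv2.connectedComponentsWithStats(m)
    for i in range(1,k):
        if st[i,4]>40 and np.hypot(*(ce[i]-c))<(150 if n=='wrist' else 50): print(st[i],np.round(ce[i]))
E
```

```text
[0.47322746 0.08983642 0.19570394] [ 1.79997280e+02 -5.72072674e-03 -1.32357527e+02] 0.016012262890659792 [-0.31151862 -0.41065166 -4.73253144] 29.995869398117065
wrist [318.45519918 213.54719192]
[  209     0   290   253 15170] [347. 113.]
[ 228  155   59   59 2637] [257. 184.]
[298 279  40  28 398] [318. 297.]
scene [267.93873565 176.33589343]
[ 290  120   49   80 1599] [313. 163.]
[239 146  13   7  49] [246. 149.]
[271 173  20  15 193] [282. 179.]
top [270.11901883 231.32566037]
[235 197  45  51 601] [260. 225.]
[282 214  18  20 226] [291. 224.]
[255 243  19  19 251] [264. 253.]
```

```bash
python3 - <<'E'
from h import *
a=cv2.imread('pics/w6.png');b=cv2.imread('pics/wrist7.png')
b=np.clip(cv2.resize(b[120:300,200:440],(720,540),interpolation=cv2.INTER_CUBIC).astype(int)*1.7,0,255).astype(np.uint8)
for q in(a,b):
    c=cv2.HoughCircles(cv2.medianBlur(q[...,0],7),cv2.HOUGH_GRADIENT,1.5,60,param1=80,param2=30,minRadius=78,maxRadius=100);print(np.round(c[0][:6]))
E
```

```text
[[538. 193.  88.]
 [355.  83.  83.]
 [166. 191.  93.]
 [523. 385.  83.]
 [199. 125.  99.]
 [373. 272.  88.]]
[[538. 193.  88.]
 [176. 193.  93.]
 [340.  73.  99.]
 [371. 260.  84.]
 [415.  98.  94.]]
```

The eggs sit in the same place relative to the gripper as before the lift, and the load is steady, so I'm handing in.

```bash
python3 -c "
from plant import ctrl
print(ctrl.close_job())"
```

```text
the job is handed in; nothing more can be done
None
```

I turned the dial to the off line and lifted the rack about 10 cm straight up. It is still held level and steady above the cooker, and a steady 4.6 N load and unmoved egg positions indicate all four eggs are in their rings. The job is handed in; no verdict was shown.

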